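# Find the loose bolt on the sample block and hold its cover open

## Task

One of the three steel bolts on the white sample block has come loose: tap them from above until you find the one that sinks, and press it right down. Then lift the blue cover in front of that bolt (it has an orange tab), at least halfway to upright, and finish while still holding it open there. Keep the other two covers shut, do not lift any cover before its bolt has sunk, and leave the jar, the tube rack and the tip box where they are.

Things in the scene. Friction and masses are not known exactly. Their poses are not given: they have to be found in the camera images.
- block: White fixed sample block, 160 mm deep (local x -75 to +85), 340 mm wide (y) and 70 mm high; origin at the underside, on the table. Local x points from the orange tabs (near the robot) to the bolts (far side). Three places side by side in y, 110 mm apart, each with a blue hinged cover, an orange tab and a steel bolt.
- bolt_left (a joint): How far the left bolt has sunk, m: 0 at the start, up to 0.009. All three bolts look alike; which one is loose differs every time. A tight bolt gives only 1 to 2 mm under a push of 5 to 25 N and then stands hard; the loose one sinks 9 mm under 3 to 5 N and stays down.
- bolt_left_top (a point): Centre of the top of the left (+y side of the block, local y = +110 mm) bolt's round steel head: 22 mm across, 12 mm high, its top 92 mm above the table until it sinks. It lies behind the cover's hinge, at local x = +55 mm, and moves straight down.
- opening_left (a joint): Opening angle of the left cover, rad: 0 shut (level), up to 1.35. The tab edge, nearest the robot, swings up and over towards the far side about the hinge; a light spring and its weight (0.7 to 1.3 N in all at the tab) close it when let go.
- cover_left: The left blue cover; its origin is the middle of its hinge axis, 75 mm above the table (block local x = +25 mm) and stays there as it turns; the axis runs along the block's y. The plate is 72 mm wide, 7 mm thick, and reaches 102 mm from the hinge towards the robot.
- tab_left (a point): Orange handle tab of the left (+y side of the block, local y = +110 mm) cover: a bar 52 mm long (local x), 12 mm wide (y), 10 mm thick (z), this point at its centre, 128 mm from the hinge axis towards the robot and level with it. It juts 52 mm out beyond the cover's edge, over free space before the block (70 mm to the table), so fingers can pinch it across its 12 mm width from above, or hook it from below; it turns with the cover.
- bolt_middle (a joint): How far the middle bolt has sunk, m: 0 at the start, up to 0.009. All three bolts look alike; which one is loose differs every time. A tight bolt gives only 1 to 2 mm under a push of 5 to 25 N and then stands hard; the loose one sinks 9 mm under 3 to 5 N and stays down.
- bolt_middle_top (a point): Centre of the top of the middle (local y = 0) bolt's round steel head: 22 mm across, 12 mm high, its top 92 mm above the table until it sinks. It lies behind the cover's hinge, at local x = +55 mm, and moves straight down.
- opening_middle (a joint): Opening angle of the middle cover, rad: 0 shut (level), up to 1.35. The tab edge, nearest the robot, swings up and over towards the far side about the hinge; a light spring and its weight (0.7 to 1.3 N in all at the tab) close it when let go.
- cover_middle: The middle blue cover; its origin is the middle of its hinge axis, 75 mm above the table (block local x = +25 mm) and stays there as it turns; the axis runs along the block's y. The plate is 72 mm wide, 7 mm thick, and reaches 102 mm from the hinge towards the robot.
- tab_middle (a point): Orange handle tab of the middle (local y = 0) cover: a bar 52 mm long (local x), 12 mm wide (y), 10 mm thick (z), this point at its centre, 128 mm from the hinge axis towards the robot and level with it. It juts 52 mm out beyond the cover's edge, over free space before the block (70 mm to the table), so fingers can pinch it across its 12 mm width from above, or hook it from below; it turns with the cover.
- bolt_right (a joint): How far the right bolt has sunk, m: 0 at the start, up to 0.009. All three bolts look alike; which one is loose differs every time. A tight bolt gives only 1 to 2 mm under a push of 5 to 25 N and then stands hard; the loose one sinks 9 mm under 3 to 5 N and stays down.
- bolt_right_top (a point): Centre of the top of the right (-y side, local y = -110 mm) bolt's round steel head: 22 mm across, 12 mm high, its top 92 mm above the table until it sinks. It lies behind the cover's hinge, at local x = +55 mm, and moves straight down.
- opening_right (a joint): Opening angle of the right cover, rad: 0 shut (level), up to 1.35. The tab edge, nearest the robot, swings up and over towards the far side about the hinge; a light spring and its weight (0.7 to 1.3 N in all at the tab) close it when let go.
- cover_right: The right blue cover; its origin is the middle of its hinge axis, 75 mm above the table (block local x = +25 mm) and stays there as it turns; the axis runs along the block's y. The plate is 72 mm wide, 7 mm thick, and reaches 102 mm from the hinge towards the robot.
- tab_right (a point): Orange handle tab of the right (-y side, local y = -110 mm) cover: a bar 52 mm long (local x), 12 mm wide (y), 10 mm thick (z), this point at its centre, 128 mm from the hinge axis towards the robot and level with it. It juts 52 mm out beyond the cover's edge, over free space before the block (70 mm to the table), so fingers can pinch it across its 12 mm width from above, or hook it from below; it turns with the cover.
- reagent_bottle: Bystander: closed amber jar, 56 mm across, 110 mm high, standing; origin under its centre.
- tube_rack: Bystander: clear rack of small tubes, 100 x 50 mm, 47 mm high; origin under its centre.
- tip_box: Bystander: blue box with clear lid, 80 x 115 mm, 58 mm high; origin under its centre.

How it is judged:
On the way, in this order (a step that is already met when the one before it is completed fails the run):
1. the loose bolt has been found: a bolt has sunk by more than 6 mm (value of joint any of bolt_left, bolt_middle, bolt_right above 0.006 m), for 0.2 s.
2. the cover in front of the sunken bolt is lifted more than 0.7 rad (((value of joint bolt_left above 0.006 m and value of joint opening_left above 0.7 rad) or (value of joint bolt_middle above 0.006 m and value of joint opening_middle above 0.7 rad) or (value of joint bolt_right above 0.006 m and value of joint opening_right above 0.7 rad))), for 0.2 s.
At the end, for the whole second after the job is handed in: The loose bolt is sunk by more than 6 mm, the cover in front of it stands more than 0.7 rad (40 degrees) open and still (under 0.15 rad/s), held by the gripper's fingers on it (more than 0.2 N); the other two covers are shut (under 0.1 rad) (((value of joint bolt_left above 0.006 m and value of joint opening_left above 0.7 rad and velocity of joint opening_left between -0.15 and 0.15 rad/s and contact force between the fingers and cover_left above 0.2 N and value of joint each of opening_middle, opening_right below 0.1 rad) or (value of joint bolt_middle above 0.006 m and value of joint opening_middle above 0.7 rad and velocity of joint opening_middle between -0.15 and 0.15 rad/s and contact force between the fingers and cover_middle above 0.2 N and value of joint each of opening_left, opening_right below 0.1 rad) or (value of joint bolt_right above 0.006 m and value of joint opening_right above 0.7 rad and velocity of joint opening_right between -0.15 and 0.15 rad/s and contact force between the fingers and cover_right above 0.2 N and value of joint each of opening_left, opening_middle below 0.1 rad))); the arm keeps its last pose, push and grip.
It fails at once if a cover is lifted (more than 0.15 rad) though its bolt has not sunk by 6 mm ((value of joint opening_left above 0.15 rad and value of joint bolt_left below 0.006 m) or (value of joint opening_middle above 0.15 rad and value of joint bolt_middle below 0.006 m) or (value of joint opening_right above 0.15 rad and value of joint bolt_right below 0.006 m)).
It fails at once if the reagent bottle is moved by more than 30 mm (distance of reagent_bottle from where it was at the start of the episode above 0.03 m).
It fails at once if the tube rack is moved by more than 30 mm (distance of tube_rack from where it was at the start of the episode above 0.03 m).
It fails at once if the tip box is moved by more than 30 mm (distance of tip_box from where it was at the start of the episode above 0.03 m).
It also fails if it takes over 48 s, if anything falls off the work surface, if the arm or the gripper's body presses on something with over 40 N, if the wrist force passes 120 N, or if a joint passes its speed limit or range.

## Robot

A 7-joint arm with a two-finger parallel gripper is mounted at the origin on the work surface. World frame = base frame: x ahead of the robot, y to its left, z up, the work surface at z = 0. Lengths are in m, angles in rad, forces in N, time in s.
With the tool pointing down it reaches from about 0.425 to 0.875 m from the base axis. Payload 4.7 kg.
Tool frame: the origin (TCP) lies on the centre line of the jaws, within the pads' length; the fingertips stand 14 mm ahead of it and the grasp point (between the pads) lies 5 mm behind it; z points along the fingers, y is the line along which they close (so a half turn about z gives the same grasp; the last joint's range is limited). The gripper opens to 87 mm and grips with 3 to 60 N. Pads are 19 mm wide; open, the fingers measure 117 mm over their backs; the gripper's body (75 mm by 190 mm) begins 51 mm behind the grasp point.
Start: joints at [-1.172, 0.321, -0.07, 1.45, 0.023, 1.371, -0.057], TCP at [0.244, 0.602, 0.213] pointing down, gripper open.
Joint ranges: [-2.86, 2.86], [-0.3, 2.09], [-1.38, 1.24], [0.06, 2.45], [-1.56, 4.7], [0.09, 2.05], [-2.69, 2.69]. Speed limits (rad/s): [2.57, 2.57, 3.14, 3.14, 3.14, 3.14, 3.14].

## Interface

Orientations are given as a rotation vector (axis times angle).
In Python, from bench import * gives the robot as it stands.
- The arm moves only by the shell command python3 -m jog 'ROWS' [FORCE]. ROWS is JSON, a list of rows, each an object of numbers: "claw": the finger opening in mm, from 0 to 87; "dx", "dy", "dz": the shift along the tool's x, y, z in mm; "spin": the turn about the tool's z in degrees. In form: [{"claw": .., "dx": .., "dy": .., "dz": .., "spin": ..}, ...]. A call has 1 to 20 rows; each row is the pose to reach, as a shift and turn from the pose commanded when the call began, along the tool's axes at that moment; what a row does not reach only later rows make up. A row lasts 1/12 s, in which the tool goes at most 41.7 mm and 7.16 degrees, less where a joint would pass 70% of its speed; a pose out of reach is approached as far as the arm can. A call with a gripper value outside its range is refused whole. The fingers move at their own pace and stop on an object; FORCE is the grip in N (left out, the last holds). Time passes only in rows, so rows that repeat a pose let the fingers close. It gives the time, the measured TCP pose, the force, the opening and the grip force at its end, in the units of the state.
- get_state(): the state, without advancing time (a new reading comes with each control period).
- get_image(name): name is "scene" or "top"; returns a dict with "frame" (480x640x3 uint8, red, green, blue), "depth" (480x640 float32, m along the optical axis (not along the pixel's ray), 0 where there is no reading), "K" (3x3 intrinsics, pixels), "T" (4x4, takes a point from camera to world coordinates). Camera axes: x right, y down, z forward; pixel columns grow to the right and rows downward; lengths in m; the calibration is good to about 2 mm. A picture is of the moment at which its call begins.
- close_job(): hands the job in; it is judged then, once.
The state is a dict: "time": time; "joint_positions": joint angles; "qd": joint speeds; "joint_torque": joint torques, N m; "position": TCP position; "tool_rot": TCP orientation; "ft_force": force on the tool from outside, world axes, zero at the start; "torque": the same for the moment, N m; "grip_width": opening from 0.0 (shut) to 1.0 (fully open); "grip_force": force on a finger pad.
Only numpy, scipy, OpenCV 4.12 (cv2) and the standard library are available. Lean on these libraries where they do the work, as an engineer would, in place of code of your own. Each camera call takes 0.05 s, during which the arm holds its last target. There are 200 camera calls.

## Working session

There is one attempt and no reset: what is moved stays moved. The work goes in short steps, Python scripts to look and compute and a shell command to move; the robot and the scene stay as the last step left them, time stands still between calls to the robot, and variables do not carry over. Pictures are saved under pics/ and viewed, at most 10 in all, crops included, and the job is handed in when it is done.

```bash
mkdir -p pics; ls; cat > look.py <<'E'
from bench import *
import cv2,numpy as np
def pts(im):
    d=im["depth"];K=im["K"];T=im["T"]
    v,u=np.mgrid[:d.shape[0],:d.shape[1]]
    P=np.stack([(u-K[0,2])/K[0,0]*d,(v-K[1,2])/K[1,1]*d,d],-1)
    W=P@T[:3,:3].T+T[:3,3]; W[d==0]=np.nan
    return W
E
python3 - <<'E'
from look import *
s=get_state();print(s)
for n in("top","scene"):
    im=get_image(n);cv2.imwrite(f"pics/{n}0.png",im["frame"][:,:,::-1])
    W=pts(im);h=cv2.cvtColor(im["frame"],cv2.COLOR_RGB2HSV)
    print(n,im["T"][:3,3])
    m=cv2.inRange(h,(5,150,120),(22,255,255))
    k,l,st,c=cv2.connectedComponentsWithStats(m)
    for i in range(1,k):
        if st[i,4]>30: print(st[i],c[i].round(1),np.nanmedian(W[l==i],0).round(4))
E
```

```text
pics
{'time': 0.0, 'joint_positions': array([-1.17187821,  0.32179362, -0.07012866,  1.45164768,  0.02260261,
        1.37084322, -0.05691162]), 'qd': array([-6.27531964e-04,  4.64916596e-05, -1.42148788e-04, -1.53391129e-03,
        1.15278033e-03, -1.11900217e-03,  8.59910992e-05]), 'joint_torque': array([-4.47238572e-04, -4.91293144e+01, -4.04150197e-01, -3.12526023e+01,
       -6.40215911e-02,  4.37454320e-02,  1.73712365e-04]), 'position': array([0.24381045, 0.60191895, 0.2117947 ]), 'tool_rot': array([-6.00601593e-01, -3.08336444e+00,  2.95888179e-03]), 'ft_force': array([-0.10354931, -0.4705558 ,  0.53834098]), 'torque': array([ 0.00611132, -0.0253428 ,  0.01108978]), 'grip_force': 0.0, 'grip_width': 1.0070160979455276}
top [ 0.39911155 -0.03422987  1.03706005]
[215 251   9  24 144] [219.2 262.9] [0.4856 0.1758 0.0793]
[267 257   8  24 138] [270.4 268.6] [0.4738 0.0672 0.0798]
[318 263   8  24 135] [321.8 274.5] [ 0.462  -0.0425  0.0797]
[152 291   9  22  35] [157.7 302.5] [0.4005 0.298  0.0841]
scene [ 1.00969462 -0.59165654  0.92997628]
[355 142  20   9 103] [364.8 146.5] [0.4216 0.2982 0.0856]
[349 179  17  13  88] [356.7 184.9] [0.4857 0.1737 0.0795]
[317 201  18  14  99] [325.5 207.2] [0.4752 0.0642 0.0803]
[283 224  18  15 107] [291.4 231.3] [ 0.4634 -0.0448  0.0799]
```

View pics/top0.png

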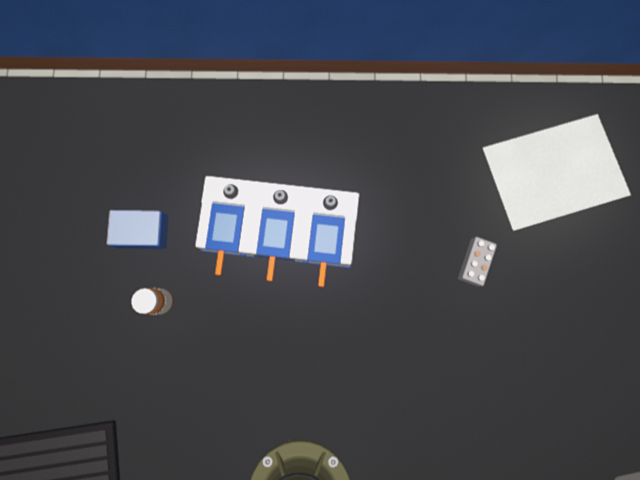

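View pics/scene0.png

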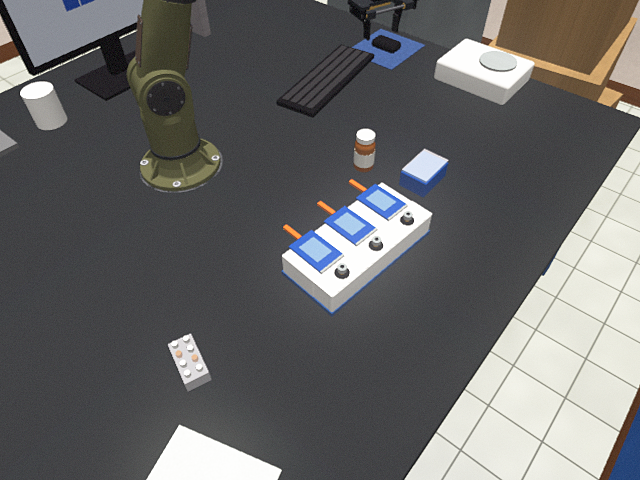

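The top view shows the tabs at about (219,263), (270,269) and (322,275), with the bolts behind them at (231,190), (280,197) and (330,202). The jar is at (150,300), the tip box at (137,228) and the rack at (478,261). The scene view shows all the covers shut.

```bash
cat >> look.py <<'E'
from scipy.spatial.transform import Rotation as Ro
def go(p,yaw=None):
    """mm shift in tool axes to world point p, and spin so tool y has heading yaw (mod 180)"""
    s=get_state();R=Ro.from_rotvec(s["tool_rot"]).as_matrix()
    d=R.T@(np.array(p)-s["position"])*1000
    h=np.degrees(np.arctan2(R[1,1],R[0,1]))
    return d.round(1), None if yaw is None else round(-((yaw-h+90)%180-90),1), "pos",s["position"].round(4),"t",round(s["time"],2)
E
python3 - <<'E'
from look import *
B=np.array([[.6428,.158],[.6315,.0487],[.6197,-.0607]])
for n in("top","scene"):
    W=pts(get_image(n))
    for b in B:
        m=(np.abs(W[...,2]-.092)<.006)&(np.hypot(W[...,0]-b[0],W[...,1]-b[1])<.025)
        print(n,m.sum(),np.nanmean(W[m],0).round(4), np.nanmax(W[m][:,2]))
for b in B: print(go([*b,.15],83.9))
E
```

```text
top 82 [0.6432 0.1595 0.0913] 0.09532124853647106
top 79 [0.6319 0.05   0.0915] 0.09494893862726772
top 80 [ 0.6206 -0.059   0.0917] 0.09651966216206553
scene 64 [0.6467 0.1555 0.0919] 0.09593574796864424
scene 71 [0.6351 0.0467 0.0917] 0.0952243991535825
scene 84 [ 0.6243 -0.0624  0.0917] 0.09589409895407375
(array([-536.4, -261.9,   62.5]), np.float64(-15.9), 'pos', array([0.2439, 0.6021, 0.2122]), 't', 0.2)
(array([-567. , -367.4,   62.6]), np.float64(-15.9), 'pos', array([0.2439, 0.6021, 0.2122]), 't', 0.2)
(array([-597.1, -473.2,   62.8]), np.float64(-15.9), 'pos', array([0.2439, 0.6021, 0.2122]), 't', 0.2)
```

```bash
python3 -m jog '[{"claw":0,"dx":-537,"dy":-261,"dz":0,"spin":-15.9},{"claw":0,"dx":-537,"dy":-261,"dz":0,"spin":-15.9},{"claw":0,"dx":-537,"dy":-261,"dz":0,"spin":-15.9},{"claw":0,"dx":-537,"dy":-261,"dz":0,"spin":-15.9},{"claw":0,"dx":-537,"dy":-261,"dz":0,"spin":-15.9},{"claw":0,"dx":-537,"dy":-261,"dz":0,"spin":-15.9},{"claw":0,"dx":-537,"dy":-261,"dz":0,"spin":-15.9},{"claw":0,"dx":-537,"dy":-261,"dz":0,"spin":-15.9},{"claw":0,"dx":-537,"dy":-261,"dz":0,"spin":-15.9},{"claw":0,"dx":-537,"dy":-261,"dz":0,"spin":-15.9},{"claw":0,"dx":-537,"dy":-261,"dz":0,"spin":-15.9},{"claw":0,"dx":-537,"dy":-261,"dz":0,"spin":-15.9},{"claw":0,"dx":-537,"dy":-261,"dz":0,"spin":-15.9},{"claw":0,"dx":-537,"dy":-261,"dz":0,"spin":-15.9},{"claw":0,"dx":-537,"dy":-261,"dz":0,"spin":-15.9},{"claw":0,"dx":-537,"dy":-261,"dz":0,"spin":-15.9},{"claw":0,"dx":-537,"dy":-261,"dz":0,"spin":-15.9},{"claw":0,"dx":-537,"dy":-261,"dz":0,"spin":-15.9},{"claw":0,"dx":-537,"dy":-261,"dz":0,"spin":-15.9},{"claw":0,"dx":-537,"dy":-261,"dz":0,"spin":-15.9}]' 20
python3 -c "
from look import *
print(go([.644,.158,.112],83.9),get_state()['ft_force'])"
```

```text
time: 1.87
position: [0.6428, 0.1613, 0.213]
tool_rot: [-0.163, -3.137, -0.002]
ft_force: [1.0, -0.7, -0.0]
grip_width: 0.008
grip_force: 0.0
(array([ -1.5,  -3.2, 101. ]), np.float64(0.1), 'pos', array([0.6428, 0.1613, 0.213 ]), 't', 1.87) [ 1.00036613 -0.70223264 -0.04245681]
```

```bash
python3 -m jog '[{"dx":-1.5,"dy":-3,"dz":40},{"dx":-1.5,"dy":-3,"dz":75},{"dx":-1.5,"dy":-3,"dz":95},{"dx":-1.5,"dy":-3,"dz":101},{"dx":-1.5,"dy":-3,"dz":103},{"dx":-1.5,"dy":-3,"dz":105},{"dx":-1.5,"dy":-3,"dz":106},{"dx":-1.5,"dy":-3,"dz":107},{"dx":-1.5,"dy":-3,"dz":108},{"dx":-1.5,"dy":-3,"dz":109},{"dx":-1.5,"dy":-3,"dz":109}]'
python3 -m jog '[{"dz":1},{"dz":2},{"dz":2}]'
```

```text
$[0]: bad value
$[0]: bad value
```

All keys are required in each row.

```bash
python3 -m jog '[{"claw":0,"dx":-1.5,"dy":-3,"dz":40,"spin":0},{"claw":0,"dx":-1.5,"dy":-3,"dz":75,"spin":0},{"claw":0,"dx":-1.5,"dy":-3,"dz":95,"spin":0},{"claw":0,"dx":-1.5,"dy":-3,"dz":101,"spin":0},{"claw":0,"dx":-1.5,"dy":-3,"dz":103,"spin":0},{"claw":0,"dx":-1.5,"dy":-3,"dz":105,"spin":0},{"claw":0,"dx":-1.5,"dy":-3,"dz":106,"spin":0},{"claw":0,"dx":-1.5,"dy":-3,"dz":107,"spin":0},{"claw":0,"dx":-1.5,"dy":-3,"dz":108,"spin":0},{"claw":0,"dx":-1.5,"dy":-3,"dz":109,"spin":0},{"claw":0,"dx":-1.5,"dy":-3,"dz":109,"spin":0}]'
python3 -m jog '[{"claw":0,"dx":0,"dy":0,"dz":1,"spin":0},{"claw":0,"dx":0,"dy":0,"dz":2,"spin":0},{"claw":0,"dx":0,"dy":0,"dz":2,"spin":0}]'
```

```text
time: 2.78
position: [0.6451, 0.1559, 0.1043]
tool_rot: [0.168, 3.136, 0.0]
ft_force: [-0.8, 0.4, -0.4]
grip_width: 0.005
grip_force: 0.0
time: 3.03
position: [0.6448, 0.1558, 0.1016]
tool_rot: [-0.168, -3.137, 0.0]
ft_force: [0.4, 0.6, 0.3]
grip_width: 0.005
grip_force: 0.0
```

```bash
python3 -m jog '[{"claw":0,"dx":0,"dy":0,"dz":1,"spin":0},{"claw":0,"dx":0,"dy":0,"dz":2,"spin":0},{"claw":0,"dx":0,"dy":0,"dz":2,"spin":0}]'
python3 - <<'E'
from look import *
im=get_image("scene");cv2.imwrite("pics/s1.png",cv2.resize(im["frame"][100:320,250:470,::-1],None,fx=2.7,fy=2.7))
print(get_state()["ft_force"])
E
```

```text
time: 3.28
position: [0.6448, 0.1558, 0.0996]
tool_rot: [-0.168, -3.137, 0.0]
ft_force: [0.2, -0.7, 0.1]
grip_width: 0.003
grip_force: 0.0
[ 0.4450699   0.30969866 -0.23154651]
```

View pics/s1.png

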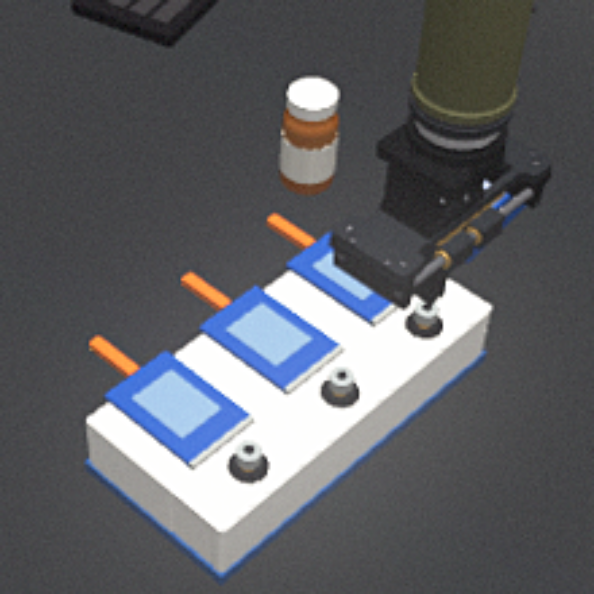

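The crop shows the fingertips at about (430,295), over the left bolt head at (428,315), with no force yet. I'll check the tip height and bolt position in the depth image.

```bash
python3 - <<'E'
from look import *
for n in("scene","top"):
    W=pts(get_image(n))
    if n=="scene":
        for r in range(200,226,2):
            print(r,[tuple((W[r,c]*1000).round().astype(int)) if np.isfinite(W[r,c]).all() else None for c in range(400,416,3)])
    else:
        m=(np.hypot(W[...,0]-.644,W[...,1]-.158)<.06)
        print(np.nanmin(W[m][:,2]))
E
```

```text
200 [(np.int64(671), np.int64(62), np.int64(225)), (np.int64(673), np.int64(71), np.int64(220)), (np.int64(667), np.int64(97), np.int64(197)), (np.int64(671), np.int64(103), np.int64(194)), (np.int64(655), np.int64(150), np.int64(149)), (np.int64(677), np.int64(117), np.int64(187))]
202 [(np.int64(673), np.int64(60), np.int64(222)), (np.int64(674), np.int64(71), np.int64(215)), (np.int64(670), np.int64(91), np.int64(197)), (np.int64(653), np.int64(141), np.int64(148)), (np.int64(655), np.int64(152), np.int64(141)), (np.int64(656), np.int64(165), np.int64(132))]
204 [(np.int64(673), np.int64(62), np.int64(215)), (np.int64(669), np.int64(82), np.int64(197)), (np.int64(645), np.int64(145), np.int64(133)), (np.int64(653), np.int64(143), np.int64(140)), (np.int64(655), np.int64(153), np.int64(134)), (np.int64(632), np.int64(219), np.int64(69))]
206 [(np.int64(673), np.int64(63), np.int64(209)), (np.int64(671), np.int64(80), np.int64(195)), (np.int64(645), np.int64(146), np.int64(127)), (np.int64(653), np.int64(144), np.int64(133)), (np.int64(655), np.int64(156), np.int64(125)), (np.int64(
[... 1892 characters left out ...]
int64(152), np.int64(82)), (np.int64(657), np.int64(166), np.int64(72)), (np.int64(661), np.int64(172), np.int64(70))]
222 [(np.int64(638), np.int64(143), np.int64(72)), (np.int64(645), np.int64(146), np.int64(74)), (np.int64(649), np.int64(153), np.int64(71)), (np.int64(656), np.int64(153), np.int64(76)), (np.int64(661), np.int64(159), np.int64(74)), (np.int64(665), np.int64(166), np.int64(70))]
224 [(np.int64(641), np.int64(139), np.int64(70)), (np.int64(647), np.int64(142), np.int64(72)), (np.int64(652), np.int64(148), np.int64(70)), (np.int64(658), np.int64(152), np.int64(71)), (np.int64(663), np.int64(156), np.int64(71)), (np.int64(669), np.int64(160), np.int64(72))]
0.06442553166027831
```

The depth shows the bolt top still at 92 mm and the closed tips at about 110 mm, so closing the fingers pulls them back. I'll keep going down gently.

```bash
python3 -m jog '[{"claw":0,"dx":0,"dy":-0.5,"dz":3,"spin":0},{"claw":0,"dx":0,"dy":-0.5,"dz":5,"spin":0},{"claw":0,"dx":0,"dy":-0.5,"dz":6,"spin":0},{"claw":0,"dx":0,"dy":-0.5,"dz":7,"spin":0},{"claw":0,"dx":0,"dy":-0.5,"dz":8,"spin":0},{"claw":0,"dx":0,"dy":-0.5,"dz":8,"spin":0}]' | grep -E "pos|ft_"
python3 -m jog '[{"claw":0,"dx":0,"dy":0,"dz":1,"spin":0},{"claw":0,"dx":0,"dy":0,"dz":2,"spin":0},{"claw":0,"dx":0,"dy":0,"dz":2,"spin":0}]'| grep -E "pos|ft_"
```

```text
position: [0.6447, 0.1554, 0.0916]
ft_force: [0.8, -0.3, 0.5]
position: [0.6448, 0.1553, 0.0896]
ft_force: [-0.2, -0.5, -0.6]
```

```bash
for i in 1 2; do python3 -m jog '[{"claw":0,"dx":0,"dy":0,"dz":1,"spin":0},{"claw":0,"dx":0,"dy":0,"dz":2,"spin":0},{"claw":0,"dx":0,"dy":0,"dz":2,"spin":0}]'| grep -E "time|pos|ft_"; done
```

```text
time: 4.43
position: [0.6448, 0.1554, 0.0876]
ft_force: [-0.3, 0.2, 0.3]
time: 4.68
position: [0.6448, 0.1553, 0.0856]
ft_force: [0.2, 0.3, 0.1]
```

```bash
python3 - <<'E'
from look import *
im=get_image("scene");cv2.imwrite("pics/s2.png",cv2.resize(im["frame"][170:240,370:450,::-1],None,fx=7,fy=7,interpolation=cv2.INTER_CUBIC))
W=pts(im)
for r in range(206,224,2):
    print(r,[(W[r,c]*1000).round().astype(int).tolist() for c in range(403,413,3)])
E
```

```text
206 [[674, 73, 202], [671, 94, 184], [656, 139, 139], [656, 154, 127]]
208 [[670, 83, 185], [646, 146, 121], [655, 142, 129], [654, 159, 116]]
210 [[672, 80, 183], [647, 146, 115], [657, 140, 127], [656, 158, 112]]
212 [[639, 148, 102], [648, 145, 110], [654, 147, 113], [657, 157, 107]]
214 [[640, 148, 96], [649, 146, 103], [655, 149, 105], [657, 159, 99]]
216 [[641, 149, 89], [650, 144, 100], [655, 151, 97], [650, 177, 72]]
218 [[642, 147, 84], [649, 148, 88], [654, 153, 88], [654, 171, 73]]
220 [[640, 154, 71], [649, 150, 81], [655, 153, 82], [657, 165, 73]]
222 [[643, 149, 71], [650, 149, 75], [656, 154, 74], [661, 159, 74]]
```

View pics/s2.png

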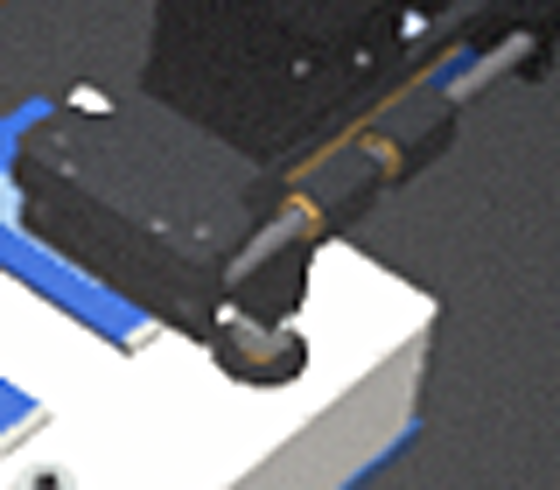

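The crop shows the fingertips just about on the head at (260,330), with the body well above the cover. I'll continue in small steps.

```bash
for i in 1 2 ; do python3 -m jog '[{"claw":0,"dx":0,"dy":0,"dz":1,"spin":0},{"claw":0,"dx":0,"dy":0,"dz":1,"spin":0}]'| grep -E "time|pos|ft_"; done
```

```text
time: 4.9
position: [0.6448, 0.1554, 0.0847]
ft_force: [-0.3, 0.7, 1.0]
time: 5.07
position: [0.6448, 0.1554, 0.0837]
ft_force: [-0.7, 0.8, -0.5]
```

```bash
for i in 1 2 ; do python3 -m jog '[{"claw":0,"dx":0,"dy":0,"dz":1,"spin":0},{"claw":0,"dx":0,"dy":0,"dz":1,"spin":0}]'| grep -E "time|pos|ft_"; done
```

```text
time: 5.23
position: [0.6449, 0.1554, 0.0828]
ft_force: [-0.0, 0.7, -0.3]
time: 5.4
position: [0.645, 0.1554, 0.082]
ft_force: [-0.6, -0.8, 1.1]
```

```bash
for i in 1 2 ; do python3 -m jog '[{"claw":0,"dx":0,"dy":0,"dz":1,"spin":0},{"claw":0,"dx":0,"dy":0,"dz":1,"spin":0}]'| grep -E "time|pos|ft_"; done
```

```text
time: 5.57
position: [0.645, 0.1554, 0.0818]
ft_force: [-1.5, -0.8, 5.2]
time: 5.73
position: [0.645, 0.1554, 0.0817]
ft_force: [-4.5, 0.0, 9.7]
```

```bash
for i in 1  ; do python3 -m jog '[{"claw":0,"dx":0,"dy":0,"dz":1,"spin":0},{"claw":0,"dx":0,"dy":0,"dz":1,"spin":0}]'| grep -E "time|pos|ft_"; done; python3 -c "
from look import *
print(get_state())"
```

```text
time: 5.9
position: [0.645, 0.1554, 0.0816]
ft_force: [-5.9, -1.7, 13.1]
{'time': 5.9, 'joint_positions': array([-0.45442993,  0.43824332,  0.23088317,  1.57544238, -0.10772594,
        1.13961723,  1.26384331]), 'qd': array([ 0.00046612, -0.00174778, -0.00033438,  0.00147502,  0.00056156,
       -0.00041405,  0.00113631]), 'joint_torque': array([ 5.40381158e-02, -4.42019248e+01,  3.02945830e+00, -2.60452813e+01,
       -2.27736746e-02, -1.98838189e+00, -2.36722932e-03]), 'position': array([0.645047  , 0.15539589, 0.08162359]), 'tool_rot': array([1.68511667e-01, 3.13652771e+00, 1.20253899e-03]), 'ft_force': array([-5.85375409, -1.71779107, 13.09880463]), 'torque': array([-0.22817423,  1.27533524,  0.00799816]), 'grip_force': 6.523336262907833, 'grip_width': 0.005979837081910083}
```

About 13 N on the left bolt with no sinking, so it is tight. Next is the middle bolt.

```bash
python3 -m jog '[{"claw":0,"dx":0,"dy":0,"dz":-25,"spin":0},{"claw":0,"dx":0,"dy":0,"dz":-32,"spin":0},{"claw":0,"dx":0,"dy":-30,"dz":-32,"spin":0},{"claw":0,"dx":0,"dy":-70,"dz":-32,"spin":0},{"claw":0,"dx":0,"dy":-109,"dz":-32,"spin":0},{"claw":0,"dx":0,"dy":-109,"dz":-32,"spin":0},{"claw":0,"dx":0,"dy":-109,"dz":-32,"spin":0}]'| grep -E "time|pos|ft_"; python3 -c "
from look import *
print(go([.633,.0475,.085],83.9))"
```

```text
time: 6.48
position: [0.6334, 0.0426, 0.111]
ft_force: [0.1, 0.3, -0.5]
(array([ 1. ,  4.9, 26. ]), np.float64(-0.4), 'pos', array([0.6334, 0.0426, 0.111 ]), 't', 6.48)
```

```bash
python3 -m jog '[{"claw":0,"dx":0,"dy":3,"dz":10,"spin":0},{"claw":0,"dx":0,"dy":3,"dz":20,"spin":0},{"claw":0,"dx":0,"dy":3,"dz":23,"spin":0},{"claw":0,"dx":0,"dy":3,"dz":24,"spin":0},{"claw":0,"dx":0,"dy":3,"dz":25,"spin":0},{"claw":0,"dx":0,"dy":3,"dz":26,"spin":0},{"claw":0,"dx":0,"dy":3,"dz":27,"spin":0},{"claw":0,"dx":0,"dy":3,"dz":27,"spin":0}]'| grep -E "time|pos|ft_"; for i in 1 2 ; do python3 -m jog '[{"claw":0,"dx":0,"dy":0,"dz":1,"spin":0},{"claw":0,"dx":0,"dy":0,"dz":1,"spin":0}]'| grep -E "pos|ft_"; done
```

```text
time: 7.15
position: [0.6337, 0.05, 0.0839]
ft_force: [0.6, 0.1, 0.4]
position: [0.6336, 0.0499, 0.0829]
ft_force: [0.4, 0.1, -0.4]
position: [0.6337, 0.0499, 0.0822]
ft_force: [0.2, 0.1, 1.6]
```

```bash
for i in 1 2 3; do python3 -m jog '[{"claw":0,"dx":0,"dy":0,"dz":1,"spin":0},{"claw":0,"dx":0,"dy":0,"dz":1,"spin":0}]'| grep -E "pos|ft_"; done
```

```text
position: [0.6337, 0.05, 0.0817]
ft_force: [-1.8, -0.9, 5.0]
position: [0.6337, 0.0499, 0.0817]
ft_force: [-3.9, -0.5, 9.7]
position: [0.6338, 0.05, 0.0816]
ft_force: [-5.3, -0.7, 13.5]
```

```bash
python3 -m jog '[{"claw":0,"dx":0,"dy":0,"dz":-25,"spin":0},{"claw":0,"dx":0,"dy":0,"dz":-32,"spin":0},{"claw":0,"dx":0,"dy":-30,"dz":-32,"spin":0},{"claw":0,"dx":0,"dy":-70,"dz":-32,"spin":0},{"claw":0,"dx":0,"dy":-110,"dz":-32,"spin":0},{"claw":0,"dx":0,"dy":-110,"dz":-32,"spin":0},{"claw":0,"dx":0,"dy":-110,"dz":-32,"spin":0},{"claw":0,"dx":0,"dy":-110,"dz":-15,"spin":0},{"claw":0,"dx":0,"dy":-110,"dz":-9,"spin":0},{"claw":0,"dx":0,"dy":-110,"dz":-7,"spin":0},{"claw":0,"dx":0,"dy":-110,"dz":-6,"spin":0},{"claw":0,"dx":0,"dy":-110,"dz":-5,"spin":0},{"claw":0,"dx":0,"dy":-110,"dz":-4,"spin":0},{"claw":0,"dx":0,"dy":-110,"dz":-4,"spin":0}]'| grep -E "time|pos|ft_"; for i in 1 2 3; do python3 -m jog '[{"claw":0,"dx":0,"dy":0,"dz":1,"spin":0},{"claw":0,"dx":0,"dy":0,"dz":1,"spin":0}]'| grep -E "pos|ft_"; done
```

```text
time: 9.15
position: [0.6221, -0.0591, 0.0832]
ft_force: [0.6, 0.5, -0.6]
position: [0.6222, -0.0593, 0.0823]
ft_force: [0.1, 0.3, 1.6]
position: [0.6222, -0.0592, 0.0813]
ft_force: [0.6, 0.5, 1.4]
position: [0.6222, -0.0592, 0.0801]
ft_force: [0.1, 0.8, 1.8]
```

The right bolt is giving way, so I'll press it fully down.

```bash
for i in 1 2 3; do python3 -m jog '[{"claw":0,"dx":0,"dy":0,"dz":1,"spin":0},{"claw":0,"dx":0,"dy":0,"dz":2,"spin":0},{"claw":0,"dx":0,"dy":0,"dz":3,"spin":0}]'| grep -E "pos|ft_"; done
```

```text
position: [0.6222, -0.0593, 0.077]
ft_force: [1.1, 1.6, 2.0]
position: [0.6221, -0.0593, 0.0739]
ft_force: [1.4, 0.7, 2.8]
position: [0.6222, -0.0593, 0.0736]
ft_force: [-5.8, 1.1, 21.4]
```

```bash
for i in 1 2; do python3 -m jog '[{"claw":0,"dx":0,"dy":0,"dz":1,"spin":0},{"claw":0,"dx":0,"dy":0,"dz":2,"spin":0},{"claw":0,"dx":0,"dy":0,"dz":2,"spin":0}]'| grep -E "time|pos|ft_"; done
```

```text
time: 10.65
position: [0.6222, -0.0593, 0.0735]
ft_force: [-8.6, 1.9, 24.6]
time: 10.9
position: [0.6223, -0.0593, 0.0734]
ft_force: [-12.3, 2.7, 35.6]
```

The right bolt has sunk 9 mm and is on its stop. Next I lift off and go over the right tab with the fingers part open.

```bash
python3 -m jog '[{"claw":0,"dx":0,"dy":0,"dz":-25,"spin":0},{"claw":0,"dx":0,"dy":0,"dz":-60,"spin":0},{"claw":0,"dx":0,"dy":0,"dz":-95,"spin":0},{"claw":40,"dx":30,"dy":0,"dz":-95,"spin":0},{"claw":40,"dx":70,"dy":0,"dz":-95,"spin":0},{"claw":40,"dx":110,"dy":0,"dz":-95,"spin":0},{"claw":40,"dx":150,"dy":0,"dz":-95,"spin":0},{"claw":40,"dx":163,"dy":0,"dz":-95,"spin":0},{"claw":40,"dx":163,"dy":0,"dz":-95,"spin":0},{"claw":40,"dx":163,"dy":0,"dz":-95,"spin":0},{"claw":40,"dx":163,"dy":0,"dz":-95,"spin":0},{"claw":40,"dx":163,"dy":0,"dz":-95,"spin":0}]'
python3 - <<'E'
from look import *
im=get_image("scene");cv2.imwrite("pics/s3.png",cv2.resize(im["frame"][130:330,200:420,::-1],None,fx=3,fy=3))
W=pts(im); h=cv2.cvtColor(im["frame"],cv2.COLOR_RGB2HSV)
m=(np.abs(W[...,2]-.083)<.006)&(np.hypot(W[...,0]-.623,W[...,1]+.061)<.022)
print("bolt",m.sum(),np.nanpercentile(W[m][:,2],90))
print(go([.4577,-.043,.09],83.9))
E
```

```text
time: 11.9
position: [0.4607, -0.0423, 0.1618]
tool_rot: [0.169, 3.137, -0.001]
ft_force: [0.4, 0.2, -0.9]
grip_width: 0.456
grip_force: 0.0
bolt 78 0.08527014700600719
(array([ 2.8, -1. , 71.7]), np.float64(-0.1), 'pos', array([ 0.4606, -0.0422,  0.1617]), 't', 11.95)
```

View pics/s3.png

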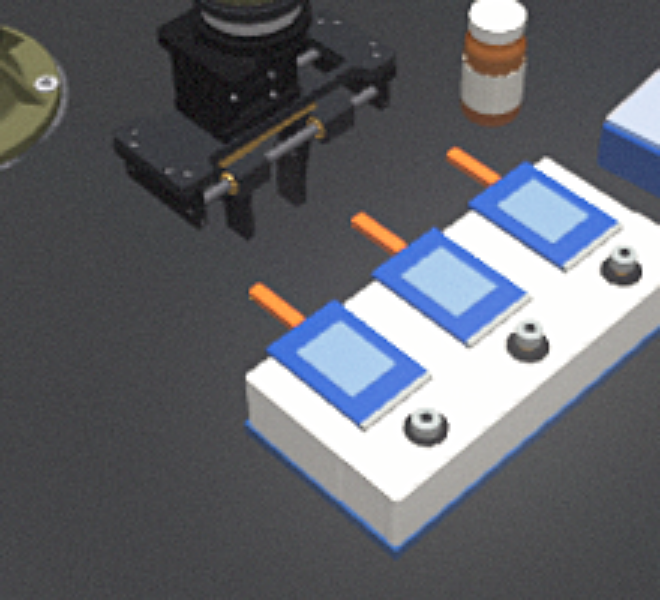

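The fingers are straight and parallel, with their tips at crop (240,235) and (290,200), and the right bolt is visibly lower. I'll measure where the tips really are relative to the TCP.

```bash
python3 - <<'E'
from look import *
s=get_state();R=Ro.from_rotvec(s["tool_rot"]).as_matrix()
for n in("scene","top"):
    W=pts(get_image(n))
    L=(W-s["position"])@R*1000
    if n=="scene":
        m=(np.abs(L[...,0])<40)&(np.abs(L[...,1])<60)&(L[...,2]>-45)&(W[...,2]>.1)
        for sg in(-1,1):
            q=L[m&(L[...,1]*sg>0)]; 
            q=q[np.argsort(q[:,2])][-14:]; print(sg,q.round(0).tolist())
E
```

```text
-1 [[4.0, -28.0, -14.0], [-11.0, -21.0, -14.0], [-7.0, -29.0, -14.0], [9.0, -29.0, -14.0], [-3.0, -28.0, -14.0], [6.0, -29.0, -13.0], [-10.0, -29.0, -13.0], [-11.0, -27.0, -12.0], [0.0, -29.0, -11.0], [4.0, -28.0, -11.0], [-11.0, -27.0, -10.0], [-8.0, -22.0, -9.0], [-1.0, -27.0, -9.0], [-8.0, -20.0, -8.0]]
1 [[-12.0, 24.0, -14.0], [-11.0, 28.0, -13.0], [-3.0, 20.0, -13.0], [6.0, 20.0, -13.0], [-9.0, 23.0, -12.0], [-7.0, 22.0, -12.0], [-9.0, 21.0, -11.0], [0.0, 20.0, -11.0], [10.0, 20.0, -10.0], [-11.0, 28.0, -10.0], [-10.0, 23.0, -10.0], [-3.0, 20.0, -10.0], [7.0, 20.0, -9.0], [-6.0, 21.0, -9.0]]
```

The tips really sit 10 mm above the reported TCP, which matches the bolt contacts. The grasp height for the tab is therefore a reported z of about 0.047.

```bash
python3 -m jog '[{"claw":40,"dx":3,"dy":-1,"dz":30,"spin":0},{"claw":40,"dx":3,"dy":-1,"dz":55,"spin":0},{"claw":40,"dx":3,"dy":-1,"dz":75,"spin":0},{"claw":40,"dx":3,"dy":-1,"dz":90,"spin":0},{"claw":40,"dx":3,"dy":-1,"dz":100,"spin":0},{"claw":40,"dx":3,"dy":-1,"dz":108,"spin":0},{"claw":40,"dx":3,"dy":-1,"dz":114,"spin":0},{"claw":40,"dx":3,"dy":-1,"dz":114,"spin":0},{"claw":40,"dx":3,"dy":-1,"dz":114,"spin":0}]'
python3 - <<'E'
from look import *
im=get_image("scene");cv2.imwrite("pics/s4.png",cv2.resize(im["frame"][150:290,210:370,::-1],None,fx=4,fy=4))
print(go([.4577,-.043,.047],83.9),get_state()["ft_force"])
E
```

```text
time: 12.8
position: [0.457, -0.0427, 0.0481]
tool_rot: [0.169, 3.137, 0.0]
ft_force: [0.6, 0.5, -0.5]
grip_width: 0.458
grip_force: 0.0
(array([-0.4, -0.3,  1.5]), np.float64(-0.0), 'pos', array([ 0.4574, -0.0426,  0.0485]), 't', 12.85) [-0.20108721 -0.32145404  0.23868863]
```

View pics/s4.png

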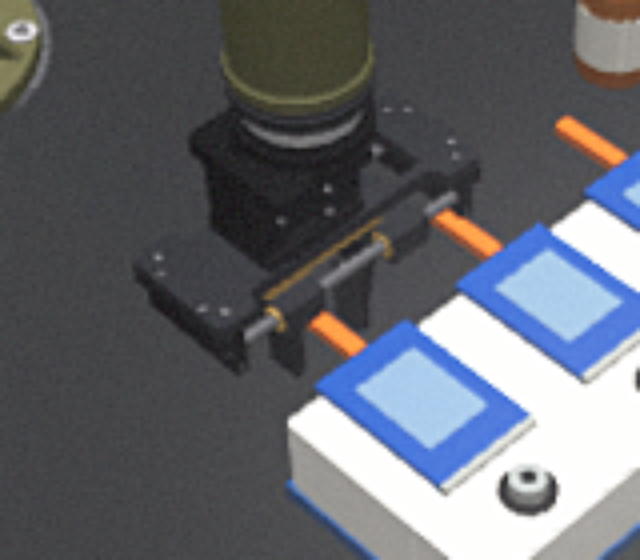

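The right tab at (335,335) lies between the fingers, so I'll close on it.

```bash
python3 -m jog '[{"claw":4,"dx":0,"dy":0,"dz":1,"spin":0},{"claw":4,"dx":0,"dy":0,"dz":1,"spin":0},{"claw":4,"dx":0,"dy":0,"dz":1,"spin":0},{"claw":4,"dx":0,"dy":0,"dz":1,"spin":0},{"claw":4,"dx":0,"dy":0,"dz":1,"spin":0},{"claw":4,"dx":0,"dy":0,"dz":1,"spin":0},{"claw":4,"dx":0,"dy":0,"dz":1,"spin":0},{"claw":4,"dx":0,"dy":0,"dz":1,"spin":0}]' 10
python3 -c "
import numpy as np
for t in np.arange(.1,1.11,.1): print(round(t,1),(133*(np.cos(t)-1)).round(1),(-133*np.sin(t)).round(1))"
```

```text
time: 13.52
position: [0.4567, -0.0426, 0.047]
tool_rot: [0.168, 3.137, 0.0]
ft_force: [0.2, -0.7, 1.9]
grip_width: 0.137
grip_force: 10.0
0.1 -0.7 -13.3
0.2 -2.7 -26.4
0.3 -5.9 -39.3
0.4 -10.5 -51.8
0.5 -16.3 -63.8
0.6 -23.2 -75.1
0.7 -31.3 -85.7
0.8 -40.3 -95.4
0.9 -50.3 -104.2
1.0 -61.1 -111.9
1.1 -72.7 -118.5
```

The tab is gripped at 11.9 mm. Now I'll follow the arc.

```bash
python3 -m jog '[{"claw":4,"dx":-0.7,"dy":0,"dz":-13,"spin":0},{"claw":4,"dx":-2.7,"dy":0,"dz":-26,"spin":0},{"claw":4,"dx":-6,"dy":0,"dz":-39,"spin":0},{"claw":4,"dx":-10.5,"dy":0,"dz":-52,"spin":0},{"claw":4,"dx":-16,"dy":0,"dz":-64,"spin":0},{"claw":4,"dx":-16,"dy":0,"dz":-64,"spin":0},{"claw":4,"dx":-16,"dy":0,"dz":-64,"spin":0}]'
python3 -m jog '[{"claw":4,"dx":-7,"dy":0,"dz":-11,"spin":0},{"claw":4,"dx":-15,"dy":0,"dz":-22,"spin":0},{"claw":4,"dx":-24,"dy":0,"dz":-31,"spin":0},{"claw":4,"dx":-34,"dy":0,"dz":-40,"spin":0},{"claw":4,"dx":-44,"dy":0,"dz":-47,"spin":0},{"claw":4,"dx":-44,"dy":0,"dz":-47,"spin":0},{"claw":4,"dx":-44,"dy":0,"dz":-47,"spin":0},{"claw":4,"dx":-44,"dy":0,"dz":-47,"spin":0}]'
python3 - <<'E'
from look import *
im=get_image("scene");cv2.imwrite("pics/s5.png",cv2.resize(im["frame"][130:290,210:430,::-1],None,fx=3.5,fy=3.5))
W=pts(im);h=cv2.cvtColor(im["frame"],cv2.COLOR_RGB2HSV)
ex=np.array([.994,-.107]);ey=np.array([.107,.994]);o=np.array([.4627,-.0435])+.128*ex
X=(W[...,:2]-o)@ex;Y=(W[...,:2]-o)@ey
m=(np.abs(Y)<.036)&(X<.0)&(X>-.14)&(h[...,1]>80)&(h[...,0]>95)&(h[...,0]<125)&(W[...,2]>.075)
print(m.sum(),"deg",np.degrees(np.arctan(-np.polyfit(X[m],W[...,2][m],1)[0])))
E
```

```text
time: 14.1
position: [0.4719, -0.0442, 0.1106]
tool_rot: [-0.168, -3.136, -0.001]
ft_force: [-3.4, 0.4, 0.3]
grip_width: 0.137
grip_force: 10.0
time: 14.77
position: [0.5155, -0.0488, 0.1574]
tool_rot: [-0.168, -3.135, -0.001]
ft_force: [-3.7, -0.3, 5.3]
grip_width: 0.134
grip_force: 10.0
790 deg 55.4839472961512
```

View pics/s5.png

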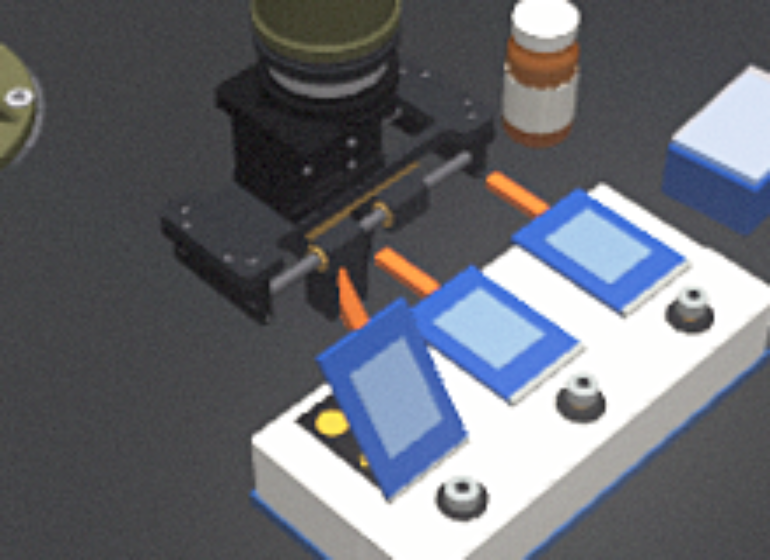

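The right cover stands open about 55° (0.97 rad) with its tab held at (350,295), and the other two covers are shut. I'll let it settle, check, and hand in.

```bash
python3 -m jog '[{"claw":4,"dx":0,"dy":0,"dz":0,"spin":0},{"claw":4,"dx":0,"dy":0,"dz":0,"spin":0},{"claw":4,"dx":0,"dy":0,"dz":0,"spin":0},{"claw":4,"dx":0,"dy":0,"dz":0,"spin":0},{"claw":4,"dx":0,"dy":0,"dz":0,"spin":0},{"claw":4,"dx":0,"dy":0,"dz":0,"spin":0}]' && python3 -c "
from bench import *
print(close_job())"
```

```text
time: 15.32
position: [0.5159, -0.0488, 0.1576]
tool_rot: [-0.168, -3.136, -0.0]
ft_force: [-4.1, 1.4, 4.6]
grip_width: 0.137
grip_force: 10.0
the job is handed in; nothing more can be done
None
```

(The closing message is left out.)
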